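# Move a finished heat-sink plate from the vise into the test fixture and hold it down

## Robot

A 7-joint arm with a two-finger parallel gripper is mounted at the origin on the work surface. World frame = base frame: x ahead of the robot, y to its left, z up, the work surface at z = 0. Lengths are in m, angles in rad, forces in N, time in s.
With the tool pointing down it reaches from about 0.425 to 0.925 m from the base axis. Payload 6.8 kg.
Tool frame: the origin (TCP) lies between the finger pads; the fingertips stand 8 mm ahead of it and the grasp point (between the pads) lies 11 mm behind it (arm.tips_ahead is the distance from the TCP to the fingertips, in m); z points along the fingers, y is the line along which they close (so a half turn about z gives the same grasp; the last joint's range is limited). The gripper opens to 88 mm and grips with 3 to 60 N. Pads are 20 mm wide; open, the fingers measure 115 mm over their backs; the gripper's body (75 mm by 178 mm) begins 61 mm behind the grasp point.
Start: joints at [-1.345, 0.477, 0.022, 1.555, -0.011, 1.109, -0.083], TCP at [0.221, 0.638, 0.231] pointing down, gripper open.
Joint ranges: [-2.96, 2.96], [-0.34, 2.1], [-1.41, 1.46], [0.24, 2.44], [-1.37, 4.51], [0.17, 1.92], [-2.96, 2.96]. Speed limits (rad/s): [2.39, 2.39, 3.14, 3.14, 3.14, 3.14, 3.14].

## Interface

Orientations are given as [roll, pitch, yaw] about the fixed x, y, z axes, in that order (R = Rz(yaw) Ry(pitch) Rx(roll)).
In Python, from plant import readout, cams, workorder, arm gives the robot as it stands. The module is installed in compiled form; this text tells all that it offers.
- The arm moves only by the tool servo_tool, never from a script. Its argument "increments" is a list of rows, each an object of numbers: "dx", "dy", "dz": the shift along the tool's x, y, z as a fraction of full scale; "wx", "wy", "wz": the turn, a rotation vector about the tool's x, y, z as a fraction of full scale. In form: [{"dx": .., "dy": .., "dz": .., "wx": .., "wy": .., "wz": ..}, ...]. A call has 1 to 12 rows; each row shifts and turns the commanded pose from where the row before left it, along the tool's axes as they then stand; what a row does not reach is not made up. Full scale, the value 1, is 0.4 m for a shift and 0.5 rad for a turn. A row lasts 1/10 s, in which the tool goes at most 50 mm and 8.59 degrees, less where a joint would pass 70% of its speed; a pose out of reach is approached as far as the arm can. A call with a number of a shift or a turn outside -1 to 1 is refused whole. A call with a gripper value outside its range is refused whole. "gripper" is the finger opening in mm, from 0 to 87.8, set as the call begins (left out, the last holds). The fingers move at their own pace and stop on an object; "newtons" is the grip in N (left out, the last holds). Time passes only in rows, so rows that do not move let the fingers close. It gives the time, the measured TCP pose, the force, the opening and the grip force at its end, in the units of the state.
- readout.read_state(): the state, without advancing time (a new reading comes with each control period).
- cams.read_camera(name): name is "scene" or "top" or "wrist"; returns a dict with "color" (384x512x3 uint8, red, green, blue), "z_map" (384x512 float32, m along the optical axis (not along the pixel's ray), 0 where there is no reading), "fx", "fy", "cx", "cy" (pixels), "position" and "rotation" of the camera in the world. Camera axes: x right, y up, looking along -z (the intrinsics and any distortion apply to the point x, -y, -z); pixel columns grow to the right and rows downward; lengths in m; the calibration is good to about 2 mm. A picture is of the moment at which its call begins.
- workorder.sign_off(): hands the job in; it is judged then, once.
The state is a dict: "time": time; "joint_positions": joint angles; "joint_vel": joint speeds; "joint_torque": joint torques, N m; "position": TCP position; "orientation": TCP orientation; "ft_force": force on the tool from outside, world axes, zero at the start; "torque": the same for the moment, N m; "grip_width": opening from 0.0 (shut) to 1.0 (fully open); "gripper_force": force on a finger pad.
Only numpy, scipy, OpenCV 4.12 (cv2) and the standard library are available. Lean on these libraries where they do the work, as an engineer would, in place of code of your own. Each camera call takes 0.05 s, during which the arm holds its last target. There are 200 camera calls.

## Task

Slide the vise's moving jaw well open, lift the finished aluminium plate out, then slide it in under the overhanging keeper of the test fixture, over the locating pin that it hides, until its underside hole drops onto the pin. Press the plate fully down against the springs of the contact bed, and finish while still holding it down with the gripper: do not let go. Leave everything else on the bench where it is.

Things in the scene. Friction and masses are not known exactly. Their poses are not given: they have to be found in the camera images.
- plate: Bare aluminium plate 70 (x) x 100 (y) x 16 mm with a block on its middle. In the middle of its underside is a hidden 14 mm round hole, 16 mm deep. Half a turn about z makes no difference. Origin: centre of the underside = mouth of the hole; z up. 0.36 kg, give or take a quarter. Starts on the vise's bed, its y along the jaws.
- block_top (a point): Middle of the top of the plate's block, 50 mm above the plate's underside. The block is 30 (plate's x) x 40 (plate's y) x 34 mm: take the plate by it, e.g. across the 40 mm.
- vise: Low vise, fixed to the bench, left or right of the middle. Origin: bench level under the middle between the shut jaws. Bed 210 (x, from -135 to +75) x 110 mm, top 22 mm high. Fixed jaw on the +x side: face at x = +36 mm, top 42 mm high. The moving jaw is on the -x side, towards the robot. Yaw up to 20 degrees.
- jaw (a joint): Opening of the moving jaw: 0 shut (face at vise x = -36 mm), 0.045 m fully open. Slides along the vise's -x with about 5 N of friction, stays where left. Starts 0 to 4 mm open. Jaw 100 mm wide, 30 thick, top 45.5 mm above the bench. Its lip reaches 10 mm over the plate's edge, 1.5 mm above it, so the plate lifts straight out only once the jaw is over 10 mm open.
- jaw_knob (a point): Centre of the top of the upright round post on the moving jaw: 20 mm diameter, standing 45 mm above the jaw's top (its top is 91 mm above the bench). Pinch it from above and pull along the vise's -x.
- fixture: Test fixture, fixed to the bench, the other side of the middle than the vise. Black base 105 (x) x 130 (y) x 16 mm; origin: bench level under the locating pin. Yaw up to 20 degrees. The seated plate's x lies along the fixture's x. The keeper stands at the +x end, away from the robot; the other sides are open.
- keeper_lip (a point): Middle of the lower inner edge of the keeper's overhanging lip: 25 mm to fixture +x of the pin, 57 mm above the bench (lip 8 mm thick, 120 wide); the wall under it is at x = +39 mm. The seated plate's far edge (x = +35 mm) is below the lip, so the plate must come in along +x with its underside 35 to 41 mm above the bench.
- pin_tip (a point): Top of the upright steel locating pin, 35 mm above the bench, 5 mm above the raised contact bed: 12 mm diameter, last 3 mm tapering to 6 mm. With its hole over the pin the plate drops 5 mm onto the bed (underside 30 mm above the bench).
- contact_bed (a joint): How far the sprung contact bed (grey plate 56 x 84 mm round the pin, with brass contacts) is pressed down: 0 raised (top 30 mm above the bench), 0.008 m fully down at its stop. Its spring pushes up with 7 N raised and 14 N fully down: the plate's weight alone does not press it, and it comes up again when let go.
- screwdriver: Bystander, to be left alone: 170 mm screwdriver lying between vise and fixture, about along the bench x.
- tape_roll: Bystander, to be left alone: cardboard-brown tape roll, 64 mm diameter, 18 mm high, between vise and fixture; origin: centre of underside.
- flux_jar: Bystander, to be left alone: small closed jar, 44 mm diameter, 60 mm high, at the left side; origin: centre of underside.
- parts_bin: Bystander, to be left alone: open black bin 100 x 140 x 60 mm at the right side; origin: centre of underside.
- carton: Bystander, to be left alone: closed cardboard carton 100 x 130 x 70 mm at the left side; origin: centre of underside.
- cup: Bystander, to be left alone: grey plastic cup, 68 mm diameter, 85 mm high, at the right side; origin: centre of underside.
Not all that is in view belongs to the job. Leave any blue or pink look-alike of the fixture alone.

How it is judged:
By the outcome, as a careful person would: the job done as asked, in the order asked, and still so for the second after the job is handed in, while the arm keeps its last pose, push and grip.
It also fails if it takes over 51 s, if anything falls off the work surface, if the arm or the gripper's body presses on something with over 40 N, if the wrist force passes 120 N, or if a joint passes its speed limit or range.

## Working session

There is one attempt and no reset: what is moved stays moved. The work goes in short steps, Python scripts to look and compute and a tool call to move; the robot and the scene stay as the last step left them, time stands still between calls to the robot, and variables do not carry over. Pictures are saved under pics/ and viewed, at most 10 in all, crops included, and the job is handed in when it is done.

Besides the shell and the picture viewer there is one more tool, called as a command line: name --argument value ..., lists and objects as JSON in quotes. servo_tool: Moves the arm, as the interface text tells. Its arguments: {"type":"object","properties":{"increments":{"type":"array","items":{"type":"object","properties":{"dx":{"type":"number"},"dy":{"type":"number"},"dz":{"type":"number"},"wx":{"type":"number"},"wy":{"type":"number"},"wz":{"type":"number"}}}},"gripper":{"type":"number"},"newtons":{"type":"number"}},"required":["increments"]}

```bash
mkdir -p pics; cat > h.py <<'E'
import numpy as np,cv2
from plant import readout,cams,workorder,arm
from scipy.spatial.transform import Rotation as R
def cloud(c):
    z=c["z_map"];v,u=np.mgrid[:z.shape[0],:z.shape[1]]
    p=np.stack([(u-c["cx"])/c["fx"]*z,-(v-c["cy"])/c["fy"]*z,-z],-1)
    return p@np.array(c["rotation"]).reshape(3,3).T+np.array(c["position"])
def save(c,n): cv2.imwrite("pics/"+n,cv2.cvtColor(c["color"],cv2.COLOR_RGB2BGR))
def st():
    s=readout.read_state();return s
E
python3 - <<'E'
from h import *
for n in("scene","top"):
    c=cams.read_camera(n);save(c,n+".png");np.savez(n+".npz",p=cloud(c),c=c["color"],z=c["z_map"])
    print({k:(v if np.size(v)<10 else np.shape(v)) for k,v in c.items()})
print(st(), arm.tips_ahead)
a=cv2.imread("pics/scene.png");b=cv2.imread("pics/top.png")
E
```

```text
Traceback (most recent call last):
  File "h.py", line 7, in cloud
    return p@np.array(c["rotation"]).reshape(3,3).T+np.array(c["position"])
             ~~~~~~~~~~~~~~~~~~~~~~~~~~~~~~~^^^^^
ValueError: cannot reshape array of size 3 into shape (3,3)
```

View pics/scene.png

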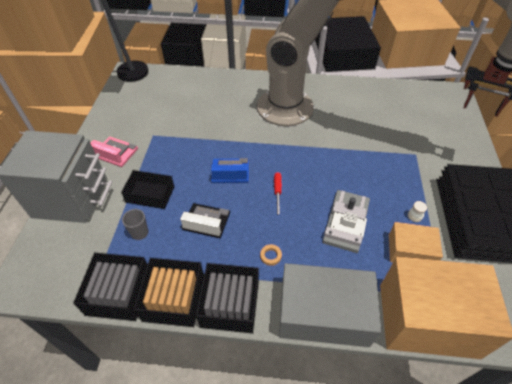

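The scene view shows the vise at about (347,220), the fixture with its white keeper at (205,220), the screwdriver at (278,190) and the tape roll at (271,254). The look-alikes are blue at (230,170) and pink at (113,151).

```bash
sed -i 's/np.array(c\["rotation"\]).reshape(3,3).T/R.from_euler("xyz",c["rotation"]).as_matrix().T/' h.py
python3 - <<'E'
from h import *
for n in("scene","top"):
    c=cams.read_camera(n);save(c,n+"1.png");p=cloud(c);np.savez(n+".npz",p=p,c=c["color"],z=c["z_map"])
    print({k:(v if np.size(v)<10 else np.shape(v)) for k,v in c.items()})
    print(p[220,347],p[220,205],p[254,271])
print(st(), arm.tips_ahead)
E
```

```text
{'color': (384, 512, 3), 'z_map': (384, 512), 'fx': 392.44613707007596, 'fy': 392.44613707007596, 'cx': 258.2215758510311, 'cy': 185.99886341166493, 'position': array([1.28279559, 0.02437363, 1.05912902]), 'rotation': array([0.68062396, 0.00173635, 1.67434807])}
[0.58983687 0.22134957 0.06868413] [ 0.63400646 -0.20716003  0.06889831] [6.91426459e-01 1.65043120e-04 6.73075394e-04]
{'color': (384, 512, 3), 'z_map': (384, 512), 'fx': 434.6631539993401, 'fy': 434.6631539993401, 'cx': 250.51525212285773, 'cy': 186.35249273152894, 'position': array([ 0.3451708 , -0.07739733,  1.45371578]), 'rotation': array([ 0.13177508,  0.00512953, -1.57757205])}
[ 0.42208553 -0.39151269  0.00372084] [0.42542661 0.08120409 0.00361647] [ 0.31187505 -0.13743183 -0.00041384]
{'time': 0.15, 'joint_positions': array([-1.34509646,  0.47761242,  0.02237435,  1.55617345, -0.01150077,
        1.10931627, -0.08314608]), 'joint_vel': array([ 0.00146219, -0.00219012,  0.00141579, -0.00215229, -0.00184742,
        0.00111384,  0.00183343]), 'joint_torque': array([ 2.86740062e-03, -5.83285654e+01,  1.53674617e+00, -2.72874820e+01,
       -5.42264641e-02,  1.44879948e-02,  9.65538015e-05]), 'position': array([0.22103038, 0.63732141, 0.22992562]), 'orientation': array([-3.14021595e+00,  1.08026893e-04,  2.80774015e+00]), 'ft_force': array([ 0.52500846, -1.42397185,  1.32909924]), 'torque': array([-0.00146007, -0.02787552,  0.02571079]), 'gripper_force': 0.0, 'grip_width': 0.9988189501061031} 0.008
```

View pics/top1.png

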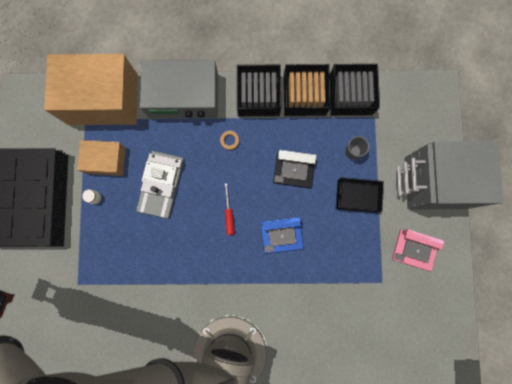

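The top view shows the vise at (161,185), with its jaw and knob at the lower side, and the fixture at (295,168), with the keeper at its upper side.

```bash
python3 - <<'E'
from h import *
for n in("top","scene"):
    d=np.load(n+".npz");p=d["p"];
    def m(x0,x1,y0,y1,z0,z1,tag):
        k=(p[...,0]>x0)&(p[...,0]<x1)&(p[...,1]>y0)&(p[...,1]<y1)&(p[...,2]>z0)&(p[...,2]<z1)&(d["z"]>0)
        q=p[k]
        if len(q)<5: print(n,tag,len(q));return
        r=cv2.minAreaRect((q[:,:2]*1000).astype(np.float32));print(n,tag,len(q),r,q[:,2].mean(),q[:,:2].mean(0))
    m(.4,.72,.08,.32,.083,.1,"knob");m(.4,.72,.08,.32,.065,.08,"block")
    m(.4,.72,.08,.32,.015,.1,"vise");m(.4,.72,.08,.32,.032,.06,"jaws+plate")
    m(.4,.72,-.32,-.08,.057,.075,"keeper");m(.4,.72,-.32,-.08,.01,.1,"fixture");m(.4,.72,-.32,-.08,.024,.04,"bed")
    m(.4,.8,-.07,.07,.01,.1,"driver/tape")
E
```

```text
top knob 30 ((521.2755126953125, 237.2076416015625), (17.126983642578125, 15.66673755645752), 45.73688888549805) 0.09006259597054006 [0.52140571 0.23718025]
top block 121 ((552.6259155273438, 236.98350524902344), (40.81939697265625, 79.06131744384766), 76.67266845703125) 0.07178790321635764 [0.57263108 0.23075046]
top vise 2111 ((545.6871337890625, 232.90524291992188), (112.8677749633789, 209.88421630859375), 76.66658782958984) 0.03544872787183583 [0.54394141 0.22993747]
top jaws+plate 1033 ((572.8412475585938, 226.9063720703125), (112.0971450805664, 128.98220825195312), 76.58757781982422) 0.04130041135383932 [0.57380907 0.22644677]
top keeper 597 ((516.1815795898438, -194.53016662597656), (119.58651733398438, 263.34820556640625), 75.92741394042969) 0.0648869503296923 [ 0.52612901 -0.19964265]
top fixture 1573 ((541.9647216796875, -216.03286743164062), (158.3745574951172, 329.262939453125), 75.78045654296875) 0.03845531750090533 [ 0.55754079 -0.20777972]
top bed 427 ((510.0308837890625, -187.47900390625), (106.2370376586914, 239.18238830566406), 76.49884796142578) 0.02962388450398721
[... 818 characters left out ...]
192691654 [0.58364432 0.22654589]
scene keeper 620 ((518.5701904296875, -194.4306182861328), (120.51904296875, 268.4569396972656), 75.88006591796875) 0.06613363357647771 [ 0.53999161 -0.20069789]
scene fixture 1800 ((519.3016357421875, -195.20370483398438), (141.94683837890625, 274.5516357421875), 73.4303970336914) 0.04164218588612619 [ 0.54667304 -0.19848709]
scene bed 432 ((524.4432983398438, -196.14349365234375), (118.45527648925781, 254.84689331054688), 76.30226135253906) 0.031814814928583054 [ 0.55734503 -0.20351951]
scene driver/tape 567 ((599.5919799804688, -14.892940521240234), (398.0783386230469, 109.26909637451172), 0.11363860964775085) 0.03258665849464421 [ 0.65919055 -0.01433753]
```

servo_tool --increments '[{"wz": -0.206, "dx": -0.08, "dy": -0.066}, {"dx": -0.08, "dy": -0.066, "dz": 0.01}, {"dx": -0.08, "dy": -0.066, "dz": 0.01}, {"dx": -0.08, "dy": -0.066, "dz": 0.01}, {"dx": -0.08, "dy": -0.066, "dz": 0.01}, {"dx": -0.08, "dy": -0.066, "dz": 0.01}, {"dx": -0.08, "dy": -0.066, "dz": 0.01}, {"dx": -0.08, "dy": -0.066, "dz": 0.01}, {"dx": -0.08, "dy": -0.066, "dz": 0.01}, {"dx": -0.08, "dy": -0.066, "dz": 0.01}, {"dx": -0.08, "dy": -0.066, "dz": 0.01}, {"dx": -0.08, "dy": -0.066}]' --gripper 87 --newtons 40

```text
validation failed for argument at $.in...
```

```bash
cat >> h.py <<'E'
def go(pos,yaw=None):
    "offset to target in the tool axes (of the target yaw), as fractions"
    s=st();r=R.from_euler("xyz",s["orientation"]);t=R.from_euler("xyz",[np.pi,0,yaw]) if yaw is not None else r
    w=(r.inv()*t).as_rotvec()/.5;d=t.inv().apply(np.array(pos)-s["position"])/.4
    print("t",round(s["time"],2),"pos",s["position"].round(4),"rpy",s["orientation"].round(4),"frac d",d.round(4),"w",w.round(3),"F",s["ft_force"].round(1))
E
python3 - <<'E'
from h import *
c=cams.read_camera("wrist");save(c,"w1.png");p=cloud(c);np.savez("w1.npz",p=p,c=c["color"],z=c["z_map"])
print(c["position"],c["rotation"])
go([.524,.2375,.063],2.910)
d=np.load("top.npz");
for n in("top","scene"):
    d=np.load(n+".npz");P=d["p"]
    def m(P,z,x0,x1,y0,y1,z0,z1,tag):
        k=(P[...,0]>x0)&(P[...,0]<x1)&(P[...,1]>y0)&(P[...,1]<y1)&(P[...,2]>z0)&(P[...,2]<z1)&(z>0)
        q=P[k]
        if len(q)<5: return print(tag,len(q))
        print(n,tag,len(q),cv2.minAreaRect((q[:,:2]*1000).astype(np.float32)),q.mean(0).round(4))
    m(P,d["z"],.5,.72,-.32,-.1,.06,.075,"keeper");m(P,d["z"],.53,.72,-.32,-.1,.01,.1,"fixture")
    m(P,d["z"],.35,.5,-.32,-.1,.01,.1,"blue")
n="wrist"
m(p,c["z_map"],.4,.72,.08,.32,.086,.1,"knob");m(p,c["z_map"],.54,.72,.08,.32,.068,.08,"block");m(p,c["z_map"],.4,.72,.08,.32,.015,.1,"vise")
E
```

```text
[0.14543176 0.66402721 0.38403676] [-0.2945506   0.00212128  1.23610093]
t 0.2 pos [0.221  0.6375 0.2301] rpy [-3.1406e+00  1.0000e-04  2.8078e+00] frac d [-0.9667 -0.7993  0.4178] w [-0.002  0.    -0.204] F [-0.4  0.3 -0.1]
top keeper 299 ((626.1554565429688, -222.4288330078125), (119.19670104980469, 29.12851333618164), 81.6286392211914) [ 0.6254 -0.223   0.0648]
top fixture 1277 ((622.7574462890625, -222.04434204101562), (129.8041534423828, 170.7342987060547), 81.46571350097656) [ 0.5912 -0.2161  0.0329]
top blue 925 ((391.9729309082031, -191.55386352539062), (113.20272064208984, 180.04598999023438), 22.971593856811523) [ 0.3869 -0.1713  0.0401]
scene keeper 340 ((628.712890625, -222.510986328125), (119.05784606933594, 30.545469284057617), 81.78803253173828) [ 0.6299 -0.2229  0.0662]
scene fixture 1193 ((593.1786499023438, -216.9791259765625), (130.42233276367188, 106.98562622070312), 80.9549331665039) [ 0.6107 -0.2141  0.0389]
scene blue 740 ((391.5594482421875, -207.85569763183594), (85.61063385009766, 206.52313232421875), 3.4715189933776855) [ 0.4113 -0.1674  0.0452]
knob 0
block 0
vise 0
```

View pics/w1.png

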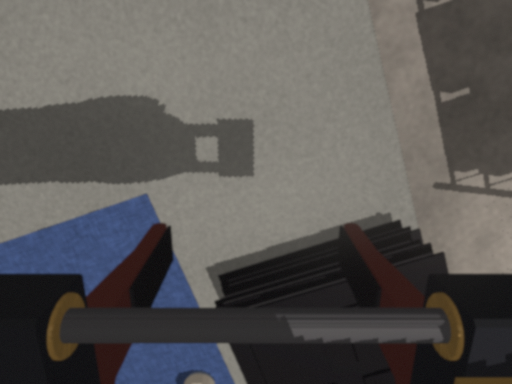

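The wrist view shows only the bench and the fingers, because the arm has not moved. The call was refused, so I'll write out all six numbers in each row.

servo_tool --increments '[{"dx": -0.08, "dy": -0.066, "dz": 0, "wx": 0, "wy": 0, "wz": -0.2}, {"dx": -0.08, "dy": -0.066, "dz": 0.01, "wx": 0, "wy": 0, "wz": 0}, {"dx": -0.08, "dy": -0.066, "dz": 0.01, "wx": 0, "wy": 0, "wz": 0}, {"dx": -0.08, "dy": -0.066, "dz": 0.01, "wx": 0, "wy": 0, "wz": 0}, {"dx": -0.08, "dy": -0.066, "dz": 0.01, "wx": 0, "wy": 0, "wz": 0}, {"dx": -0.08, "dy": -0.066, "dz": 0.01, "wx": 0, "wy": 0, "wz": 0}, {"dx": -0.08, "dy": -0.066, "dz": 0.01, "wx": 0, "wy": 0, "wz": 0}, {"dx": -0.08, "dy": -0.066, "dz": 0.01, "wx": 0, "wy": 0, "wz": 0}, {"dx": -0.08, "dy": -0.066, "dz": 0.01, "wx": 0, "wy": 0, "wz": 0}, {"dx": -0.08, "dy": -0.066, "dz": 0.01, "wx": 0, "wy": 0, "wz": 0}, {"dx": -0.08, "dy": -0.066, "dz": 0.01, "wx": 0, "wy": 0, "wz": 0}, {"dx": -0.08, "dy": -0.066, "dz": 0, "wx": 0, "wy": 0, "wz": 0}]' --gripper 87 --newtons 40

```text
time: 1.4
position: [0.5183, 0.2366, 0.1901]
orientation: [-3.141, -0.001, 2.908]
ft_force: [-0.1, 0.6, -0.2]
grip_width: 0.992
gripper_force: 0.0
```

```bash
cat >> h.py <<'E'
def m(P,z,x0,x1,y0,y1,z0,z1,tag):
    k=(P[...,0]>x0)&(P[...,0]<x1)&(P[...,1]>y0)&(P[...,1]<y1)&(P[...,2]>z0)&(P[...,2]<z1)&(z>0)
    q=P[k]
    if len(q)<5: return print(tag,len(q))
    print(tag,len(q),cv2.minAreaRect((q[:,:2]*1000).astype(np.float32)),q.mean(0).round(4))
E
python3 - <<'E'
from h import *
c=cams.read_camera("wrist");save(c,"w2.png");p=cloud(c);z=c["z_map"]
go([.524,.2375,.063],2.910)
m(p,z,.4,.72,.2,.28,.086,.097,"knob");m(p,z,.54,.72,.08,.32,.065,.08,"block");m(p,z,.4,.7,.1,.35,.035,.06,"jaw")
E
```

```text
t 1.45 pos [0.5231 0.229  0.1907] rpy [-3.1384  0.0035  2.8989] frac d [0.0026 0.0212 0.3192] w [-0.006  0.007 -0.022] F [ 3.8 -4.5 -0.6]
knob 460 ((523.8001708984375, 237.49322509765625), (19.1143856048584, 18.46692657470703), 89.56210327148438) [0.5232 0.2376 0.0905]
block 1469 ((578.7776489257812, 231.6439666748047), (40.01705551147461, 30.31298065185547), 76.46063995361328) [0.5774 0.2318 0.0717]
jaw 10538 ((574.615478515625, 226.86273193359375), (111.74224853515625, 128.19435119628906), 76.11234283447266) [0.571  0.229  0.0423]
```

View pics/w2.png

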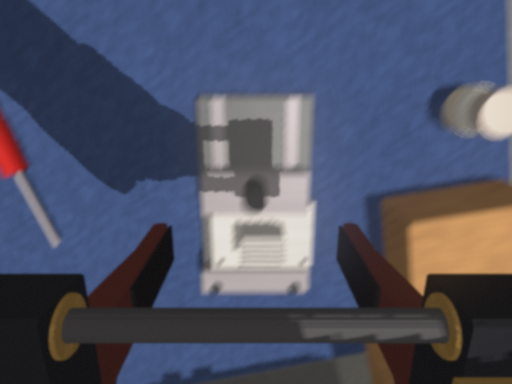

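The wrist view shows the vise centred at (256,190), with the knob at about (255,190), the block at (258,240), the jar at the right and the screwdriver at the left.

servo_tool --increments '[{"dx": 0, "dy": 0, "dz": 0.05, "wx": 0, "wy": 0, "wz": 0}, {"dx": 0, "dy": 0, "dz": 0.05, "wx": 0, "wy": 0, "wz": 0}, {"dx": 0, "dy": 0, "dz": 0.05, "wx": 0, "wy": 0, "wz": 0}, {"dx": 0, "dy": 0, "dz": 0.05, "wx": 0, "wy": 0, "wz": 0}, {"dx": 0, "dy": 0, "dz": 0, "wx": 0, "wy": 0, "wz": 0}, {"dx": 0, "dy": 0, "dz": 0, "wx": 0, "wy": 0, "wz": 0}]'

```text
time: 2.05
position: [0.5177, 0.2383, 0.1108]
orientation: [-3.141, -0.0, 2.908]
ft_force: [0.2, -0.2, -0.1]
grip_width: 0.991
gripper_force: 0.0
```

```bash
python3 -c "
from h import *
go([.524,.2375,.063],2.906)"
```

```text
t 2.05 pos [0.5177 0.2383 0.1108] rpy [-3.1411e+00 -5.0000e-04  2.9078e+00] frac d [-0.0157  0.0016  0.1194] w [-0.001 -0.001  0.004] F [ 0.2 -0.2 -0.1]
```

servo_tool --increments '[{"dx": -0.0156, "dy": 0, "dz": 0.04, "wx": 0, "wy": 0, "wz": 0}, {"dx": 0, "dy": 0, "dz": 0.04, "wx": 0, "wy": 0, "wz": 0}, {"dx": 0, "dy": 0, "dz": 0.04, "wx": 0, "wy": 0, "wz": 0}, {"dx": 0, "dy": 0, "dz": 0, "wx": 0, "wy": 0, "wz": 0}]'

```text
time: 2.45
position: [0.5233, 0.2362, 0.0609]
orientation: [-3.14, -0.002, 2.908]
ft_force: [0.4, -0.2, 0.5]
grip_width: 0.992
gripper_force: 0.0
```

servo_tool --increments '[{"dx": 0, "dy": 0, "dz": 0, "wx": 0, "wy": 0, "wz": 0}, {"dx": 0, "dy": 0, "dz": 0, "wx": 0, "wy": 0, "wz": 0}, {"dx": 0, "dy": 0, "dz": 0, "wx": 0, "wy": 0, "wz": 0}, {"dx": 0, "dy": 0, "dz": 0, "wx": 0, "wy": 0, "wz": 0}, {"dx": 0, "dy": 0, "dz": 0, "wx": 0, "wy": 0, "wz": 0}, {"dx": 0, "dy": 0, "dz": 0, "wx": 0, "wy": 0, "wz": 0}, {"dx": 0, "dy": 0, "dz": 0, "wx": 0, "wy": 0, "wz": 0}]' --gripper 5 --newtons 40

```text
time: 3.15
position: [0.524, 0.2369, 0.0627]
orientation: [3.141, 0.0, 2.908]
ft_force: [0.4, -0.3, 0.2]
grip_width: 0.393
gripper_force: 0.0
```

servo_tool --increments '[{"dx": 0, "dy": 0, "dz": 0, "wx": 0, "wy": 0, "wz": 0}, {"dx": 0, "dy": 0, "dz": 0, "wx": 0, "wy": 0, "wz": 0}, {"dx": 0, "dy": 0, "dz": 0, "wx": 0, "wy": 0, "wz": 0}, {"dx": 0, "dy": 0, "dz": 0, "wx": 0, "wy": 0, "wz": 0}, {"dx": 0, "dy": 0, "dz": 0, "wx": 0, "wy": 0, "wz": 0}]'

```text
time: 3.65
position: [0.5242, 0.2378, 0.0627]
orientation: [3.14, 0.0, 2.908]
ft_force: [1.9, 5.9, -4.7]
grip_width: 0.224
gripper_force: 40.0
```

servo_tool --increments '[{"dx": 0.01, "dy": 0, "dz": 0, "wx": 0, "wy": 0, "wz": 0}, {"dx": 0.01, "dy": 0, "dz": 0, "wx": 0, "wy": 0, "wz": 0}, {"dx": 0.01, "dy": 0, "dz": 0, "wx": 0, "wy": 0, "wz": 0}, {"dx": 0.01, "dy": 0, "dz": 0, "wx": 0, "wy": 0, "wz": 0}, {"dx": 0.01, "dy": 0, "dz": 0, "wx": 0, "wy": 0, "wz": 0}, {"dx": 0.01, "dy": 0, "dz": 0, "wx": 0, "wy": 0, "wz": 0}, {"dx": 0.01, "dy": 0, "dz": 0, "wx": 0, "wy": 0, "wz": 0}, {"dx": 0.01, "dy": 0, "dz": 0, "wx": 0, "wy": 0, "wz": 0}, {"dx": 0.01, "dy": 0, "dz": 0, "wx": 0, "wy": 0, "wz": 0}, {"dx": 0, "dy": 0, "dz": 0, "wx": 0, "wy": 0, "wz": 0}, {"dx": 0, "dy": 0, "dz": 0, "wx": 0, "wy": 0, "wz": 0}]'

```text
time: 4.75
position: [0.4898, 0.2459, 0.0627]
orientation: [3.14, 0.002, 2.908]
ft_force: [2.7, 4.2, -6.1]
grip_width: 0.22
gripper_force: 40.0
```

servo_tool --increments '[{"dx": 0, "dy": 0, "dz": 0, "wx": 0, "wy": 0, "wz": 0}, {"dx": 0, "dy": 0, "dz": 0, "wx": 0, "wy": 0, "wz": 0}, {"dx": 0, "dy": 0, "dz": 0, "wx": 0, "wy": 0, "wz": 0}, {"dx": 0, "dy": 0, "dz": -0.04, "wx": 0, "wy": 0, "wz": 0}, {"dx": 0, "dy": 0, "dz": -0.08, "wx": 0, "wy": 0, "wz": 0}, {"dx": 0, "dy": 0, "dz": -0.08, "wx": 0, "wy": 0, "wz": 0}, {"dx": -0.075, "dy": 0.005, "dz": 0, "wx": 0, "wy": 0, "wz": 0}, {"dx": -0.075, "dy": 0.006, "dz": 0, "wx": 0, "wy": 0, "wz": 0}, {"dx": -0.075, "dy": 0.006, "dz": 0, "wx": 0, "wy": 0, "wz": 0.004}, {"dx": 0, "dy": 0, "dz": 0, "wx": 0, "wy": 0, "wz": 0}, {"dx": 0, "dy": 0, "dz": 0, "wx": 0, "wy": 0, "wz": 0}, {"dx": 0, "dy": 0, "dz": 0, "wx": 0, "wy": 0, "wz": 0}]' --gripper 72

```text
time: 5.95
position: [0.5767, 0.2311, 0.1423]
orientation: [-3.141, -0.002, 2.906]
ft_force: [-0.3, 0.1, -0.4]
grip_width: 0.816
gripper_force: 0.0
```

```bash
python3 - <<'E'
from h import *
c=cams.read_camera("wrist");save(c,"w3.png");p=cloud(c);z=c["z_map"]
go([.5788,.2316,.044],2.906)
m(p,z,.4,.51,.2,.28,.086,.097,"knob");m(p,z,.54,.72,.19,.27,.066,.08,"block");m(p,z,.53,.7,.1,.35,.034,.06,"plate+fixed jaw")
E
```

```text
t 6.0 pos [0.5767 0.2313 0.1424] rpy [-3.1412e+00 -1.3000e-03  2.9068e+00] frac d [-0.005  0.002  0.246] w [-0.001 -0.003  0.002] F [ 0.6 -0.5  0.2]
knob 923 ((490.2542724609375, 245.63092041015625), (19.13387680053711, 19.215639114379883), 1.561431646347046) [0.4902 0.2457 0.0906]
block 2291 ((578.9415893554688, 231.5914306640625), (39.8928108215332, 29.670095443725586), 77.05384826660156) [0.5781 0.2318 0.0719]
plate+fixed jaw 11744 ((591.0833129882812, 224.02359008789062), (109.43882751464844, 96.68826293945312), 76.8064956665039) [0.5902 0.2271 0.0396]
```

View pics/w3.png

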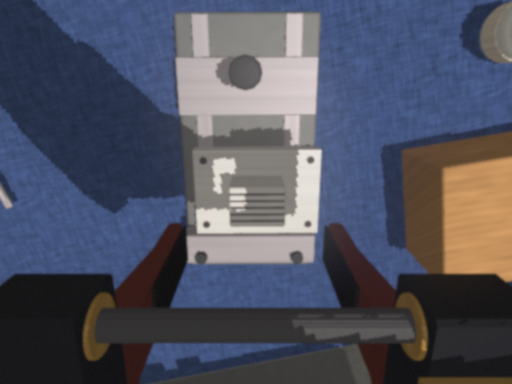

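The moving jaw is now well open, with the knob at (245,72). The plate lies free, and its block is between the fingers at (258,200).

servo_tool --increments '[{"dx": -0.005, "dy": 0.002, "dz": 0.07, "wx": 0, "wy": 0, "wz": 0}, {"dx": 0, "dy": 0, "dz": 0.08, "wx": 0, "wy": 0, "wz": 0}, {"dx": 0, "dy": 0, "dz": 0.06, "wx": 0, "wy": 0, "wz": 0}, {"dx": 0, "dy": 0, "dz": 0.021, "wx": 0, "wy": 0, "wz": 0}, {"dx": 0, "dy": 0, "dz": 0, "wx": 0, "wy": 0, "wz": 0}, {"dx": 0, "dy": 0, "dz": 0, "wx": 0, "wy": 0, "wz": 0}]'

```text
time: 6.6
position: [0.5806, 0.2317, 0.0514]
orientation: [3.141, 0.001, 2.906]
ft_force: [0.5, -0.6, 0.4]
grip_width: 0.82
gripper_force: 0.0
```

servo_tool --increments '[{"dx": 0, "dy": 0, "dz": 0, "wx": 0, "wy": 0, "wz": 0}, {"dx": 0, "dy": 0, "dz": 0, "wx": 0, "wy": 0, "wz": 0}, {"dx": 0, "dy": 0, "dz": 0, "wx": 0, "wy": 0, "wz": 0}, {"dx": 0, "dy": 0, "dz": 0, "wx": 0, "wy": 0, "wz": 0}, {"dx": 0, "dy": 0, "dz": 0, "wx": 0, "wy": 0, "wz": 0}, {"dx": 0, "dy": 0, "dz": 0, "wx": 0, "wy": 0, "wz": 0}, {"dx": 0, "dy": 0, "dz": 0, "wx": 0, "wy": 0, "wz": 0}]' --gripper 20 --newtons 55

```text
time: 7.3
position: [0.5803, 0.2314, 0.0506]
orientation: [3.141, 0.0, 2.906]
ft_force: [-1.9, -0.4, 3.7]
grip_width: 0.449
gripper_force: 55.0
```

servo_tool --increments '[{"dx": 0, "dy": 0, "dz": -0.02, "wx": 0, "wy": 0, "wz": 0}, {"dx": 0, "dy": 0, "dz": -0.04, "wx": 0, "wy": 0, "wz": 0}, {"dx": 0, "dy": 0, "dz": -0.06, "wx": 0, "wy": 0, "wz": 0}, {"dx": 0, "dy": 0, "dz": -0.075, "wx": 0, "wy": 0, "wz": 0}, {"dx": 0, "dy": 0, "dz": -0.075, "wx": 0, "wy": 0, "wz": -0.09}, {"dx": 0, "dy": 0, "dz": -0.055, "wx": 0, "wy": 0, "wz": -0.09}, {"dx": 0, "dy": 0, "dz": 0, "wx": 0, "wy": 0, "wz": 0}]'

```text
time: 8.0
position: [0.5822, 0.2319, 0.1845]
orientation: [3.138, 0.006, 2.996]
ft_force: [-0.4, -0.3, -4.3]
grip_width: 0.45
gripper_force: 55.0
```

servo_tool --increments '[{"dx": -0.01, "dy": -0.03, "dz": 0, "wx": 0, "wy": 0, "wz": 0}, {"dx": -0.02, "dy": -0.06, "dz": 0, "wx": 0, "wy": 0, "wz": 0}, {"dx": -0.038, "dy": -0.1, "dz": 0, "wx": 0, "wy": 0, "wz": 0}, {"dx": -0.039, "dy": -0.112, "dz": 0, "wx": 0, "wy": 0, "wz": 0}, {"dx": -0.039, "dy": -0.112, "dz": 0, "wx": 0, "wy": 0, "wz": 0}, {"dx": -0.039, "dy": -0.112, "dz": 0, "wx": 0, "wy": 0, "wz": 0}, {"dx": -0.039, "dy": -0.112, "dz": 0, "wx": 0, "wy": 0, "wz": 0}, {"dx": -0.039, "dy": -0.112, "dz": 0, "wx": 0, "wy": 0, "wz": 0}, {"dx": -0.039, "dy": -0.112, "dz": 0, "wx": 0, "wy": 0, "wz": 0}, {"dx": -0.039, "dy": -0.112, "dz": 0, "wx": 0, "wy": 0, "wz": 0}, {"dx": -0.032, "dy": -0.09, "dz": 0, "wx": 0, "wy": 0, "wz": 0}, {"dx": -0.02, "dy": -0.042, "dz": 0, "wx": 0, "wy": 0, "wz": 0}]'

```text
time: 9.2
position: [0.6686, -0.2361, 0.1779]
orientation: [-3.138, -0.004, 2.988]
ft_force: [-0.6, -0.3, -4.0]
grip_width: 0.457
gripper_force: 55.0
```

servo_tool --increments '[{"dx": 0, "dy": 0, "dz": 0, "wx": 0, "wy": 0, "wz": 0}, {"dx": 0, "dy": 0, "dz": 0, "wx": 0, "wy": 0, "wz": 0}, {"dx": 0, "dy": 0, "dz": 0, "wx": 0, "wy": 0, "wz": 0}]'

```text
time: 9.5
position: [0.6712, -0.2268, 0.1792]
orientation: [3.14, -0.002, 2.998]
ft_force: [0.4, 1.0, -4.2]
grip_width: 0.455
gripper_force: 55.0
```

```bash
python3 - <<'E'
from h import *
c=cams.read_camera("wrist");save(c,"w4.png");p=cloud(c);z=c["z_map"];np.savez("w4.npz",p=p,c=c["color"],z=z)
go([.672,-.229,.18],2.9967); print(c["position"])
m(p,z,.53,.68,-.32,-.1,.06,.072,"keeper");m(p,z,.53,.68,-.32,-.1,.01,.022,"base");m(p,z,.53,.68,-.32,-.1,.026,.0325,"bed");m(p,z,.55,.6,-.25,-.19,.0325,.04,"pin")
E
```

```text
t 9.55 pos [ 0.6714 -0.2267  0.1796] rpy [ 3.1401e+00 -1.3000e-03  2.9984e+00] frac d [-0.0024 -0.0053 -0.0011] w [ 0.003 -0.003  0.003] F [-0.2  0.5 -3.4]
[ 0.5922046  -0.21531703  0.33349302]
keeper 5328 ((629.1044311523438, -223.19793701171875), (120.45088195800781, 28.23471450805664), 81.4885482788086) [ 0.6287 -0.2228  0.0649]
base 6632 ((580.0557250976562, -216.0980682373047), (130.25340270996094, 78.43965148925781), 81.47602844238281) [ 0.5691 -0.2148  0.0165]
bed 6458 ((590.1206665039062, -217.6854248046875), (84.38475799560547, 55.48225021362305), 81.66557312011719) [ 0.5896 -0.2176  0.03  ]
pin 95 ((579.0050048828125, -219.88461303710938), (33.954620361328125, 10.765679359436035), 11.005513191223145) [ 0.5898 -0.218   0.0338]
```

View pics/w4.png

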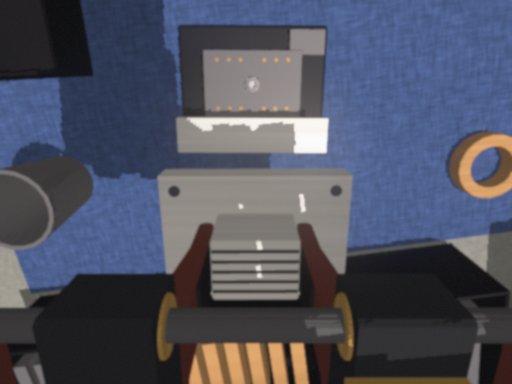

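The wrist view shows the pin at (252,85) in the middle of the bed, the keeper at (252,135), and the plate in the hand with its block at (255,250). The tape roll, cup and bin are all clear of the path.

```bash
python3 - <<'E'
from h import *
d=np.load("w4.npz");p=d["p"];z=d["z"]
print("pin",p[83:88,250:255].reshape(-1,3).mean(0).round(4), p[85,252].round(4))
m(p,z,.6,.75,-.3,-.15,.193,.208,"block top");m(p,z,.6,.75,-.3,-.15,.155,.175,"plate top")
k=(p[...,2]>.155)&(p[...,2]<.175)&(z>0)&(p[...,0]>.6)&(p[...,0]<.68)
q=p[k];print(len(q),np.linalg.lstsq(np.c_[q[:,:2]-q[:,:2].mean(0),np.ones(len(q))],q[:,2],rcond=None)[0])
v,u=np.where(k&(p[...,0]<.648));print(u.min(),u.max(),v.min(),v.max())
E
```

```text
pin [ 0.5915 -0.2174  0.032 ] [ 0.5915 -0.2174  0.0327]
block top 6723 ((670.1239013671875, -226.5061798095703), (60.064170837402344, 30.843647003173828), 81.95085906982422) [ 0.6673 -0.2263  0.2004]
plate top 12181 ((669.7432861328125, -226.65969848632812), (100.4244613647461, 69.90141296386719), 81.99801635742188) [ 0.6518 -0.224   0.1664]
11606 [ 0.06295269 -0.00598629  0.16634336]
157 351 169 210
```

```bash
python3 - <<'E'
from h import *
d=np.load("w4.npz");p=d["p"]
for t,(r0,r1,c0,c1) in {"plate":(178,205,185,325),"plateL":(178,260,168,185),"keeper":(125,148,185,320),"bench":(160,225,380,440),"blocktop":(222,290,218,292)}.items():
    q=p[r0:r1,c0:c1].reshape(-1,3);q=q[abs(q[:,2]-np.median(q[:,2]))<.006];m0=q.mean(0)
    a=np.linalg.lstsq(np.c_[q[:,:2]-m0[:2],np.ones(len(q))],q[:,2],rcond=None)[0];print(t,len(q),a.round(4),m0.round(4))
E
```

```text
plate 3772 [-0.0092  0.0016  0.1667] [ 0.6441 -0.2229  0.1667]
plateL 1379 [-0.0053  0.0084  0.1666] [ 0.6534 -0.2665  0.1666]
keeper 3097 [ 0.0012 -0.0011  0.065 ] [ 0.6301 -0.2229  0.065 ]
bench 3889 [-0.0001 -0.0009  0.0008] [ 0.7203 -0.0717  0.0008]
blocktop 4080 [ 0.0624 -0.007   0.2003] [ 0.6662 -0.2261  0.2003]
```

servo_tool --increments '[{"dx": 0.03, "dy": 0, "dz": 0, "wx": 0, "wy": 0, "wz": 0.016}, {"dx": 0.06, "dy": 0, "dz": 0, "wx": 0, "wy": 0, "wz": 0}, {"dx": 0.08, "dy": 0, "dz": 0, "wx": 0, "wy": 0, "wz": 0}, {"dx": 0.06, "dy": 0, "dz": 0, "wx": 0, "wy": 0, "wz": 0}, {"dx": 0.032, "dy": 0, "dz": 0.02, "wx": 0, "wy": 0, "wz": 0}, {"dx": 0, "dy": 0, "dz": 0.06, "wx": 0, "wy": 0, "wz": 0}, {"dx": 0, "dy": 0, "dz": 0.07, "wx": 0, "wy": 0, "wz": 0}, {"dx": 0, "dy": 0, "dz": 0.06, "wx": 0, "wy": 0, "wz": 0}, {"dx": 0, "dy": 0, "dz": 0.03, "wx": 0, "wy": 0, "wz": 0}, {"dx": 0, "dy": 0, "dz": 0, "wx": 0, "wy": 0, "wz": 0}, {"dx": 0, "dy": 0, "dz": 0, "wx": 0, "wy": 0, "wz": 0}, {"dx": 0, "dy": 0, "dz": 0, "wx": 0, "wy": 0, "wz": 0}]'

```text
time: 10.75
position: [0.569, -0.2135, 0.0857]
orientation: [-3.141, 0.003, 2.988]
ft_force: [0.0, -0.1, -4.1]
grip_width: 0.454
gripper_force: 55.0
```

```bash
python3 -c "
from h import *
go([.5671,-.2140,.0666],2.990)"
```

```text
t 10.75 pos [ 0.569  -0.2135  0.0857] rpy [-3.1414e+00  2.5000e-03  2.9880e+00] frac d [ 0.0044 -0.0019  0.0477] w [-0.     0.005 -0.004] F [ 0.  -0.1 -4.1]
```

servo_tool --increments '[{"dx": 0.004, "dy": -0.002, "dz": 0.024, "wx": 0, "wy": 0, "wz": -0.004}, {"dx": 0, "dy": 0, "dz": 0.023, "wx": 0, "wy": 0, "wz": 0}, {"dx": 0, "dy": 0, "dz": 0, "wx": 0, "wy": 0, "wz": 0}, {"dx": 0, "dy": 0, "dz": 0, "wx": 0, "wy": 0, "wz": 0}, {"dx": 0, "dy": 0, "dz": 0, "wx": 0, "wy": 0, "wz": 0}]'

```text
time: 11.25
position: [0.5663, -0.2139, 0.0655]
orientation: [3.142, 0.0, 2.99]
ft_force: [-0.1, -0.0, -3.4]
grip_width: 0.452
gripper_force: 55.0
```

```bash
python3 - <<'E'
from h import *
go([.5918,-.2177,.0666],2.990)
c=cams.read_camera("wrist");p=cloud(c);z=c["z_map"]
for t,(z0,z1) in {"plate top":(.048,.062),"block top":(.082,.095)}.items(): m(p,z,.5,.62,-.29,-.13,z0,z1,t)
E
```

```text
t 11.25 pos [ 0.5663 -0.2139  0.0655] rpy [3.1416e+00 1.0000e-04 2.9897e+00] frac d [-0.0645  0.0004 -0.0028] w [ 0.     0.    -0.001] F [-0.1 -0.  -3.4]
plate top 11645 ((564.8663940429688, -213.8102264404297), (100.62883758544922, 69.93704223632812), 81.67069244384766) [ 0.5477 -0.2112  0.0531]
block top 6471 ((565.0790405273438, -213.81199645996094), (59.9931640625, 30.676673889160156), 81.43081665039062) [ 0.5628 -0.2134  0.0871]
```

servo_tool --increments '[{"dx": 0, "dy": 0, "dz": -0.002, "wx": 0, "wy": 0, "wz": 0}, {"dx": -0.01, "dy": 0, "dz": 0, "wx": 0, "wy": 0, "wz": 0}, {"dx": -0.015, "dy": 0, "dz": 0, "wx": 0, "wy": 0, "wz": 0}, {"dx": -0.015, "dy": 0, "dz": 0, "wx": 0, "wy": 0, "wz": 0}, {"dx": -0.015, "dy": 0, "dz": 0, "wx": 0, "wy": 0, "wz": 0}, {"dx": -0.0095, "dy": 0, "dz": 0, "wx": 0, "wy": 0, "wz": 0}, {"dx": 0, "dy": 0, "dz": 0, "wx": 0, "wy": 0, "wz": 0}, {"dx": 0, "dy": 0, "dz": 0, "wx": 0, "wy": 0, "wz": 0}, {"dx": 0, "dy": 0, "dz": 0, "wx": 0, "wy": 0, "wz": 0}]'

```text
time: 12.2
position: [0.5913, -0.2178, 0.0661]
orientation: [3.142, -0.001, 2.99]
ft_force: [0.0, -0.4, -3.5]
grip_width: 0.456
gripper_force: 55.0
```

```bash
python3 -c "
from h import *
go([.5918,-.2177,.0586],2.990)"
```

```text
t 12.2 pos [ 0.5913 -0.2178  0.0661] rpy [ 3.1415e+00 -5.0000e-04  2.9896e+00] frac d [-0.0012  0.0004  0.0188] w [ 0.    -0.001 -0.001] F [ 0.  -0.4 -3.5]
```

Now lower it slowly onto the pin.

servo_tool --increments '[{"dx": -0.001, "dy": 0, "dz": 0.006, "wx": 0, "wy": 0, "wz": 0}, {"dx": 0, "dy": 0, "dz": 0.005, "wx": 0, "wy": 0, "wz": 0}, {"dx": 0, "dy": 0, "dz": 0.004, "wx": 0, "wy": 0, "wz": 0}, {"dx": 0, "dy": 0, "dz": 0, "wx": 0, "wy": 0, "wz": 0}, {"dx": 0, "dy": 0, "dz": 0, "wx": 0, "wy": 0, "wz": 0}]'

```text
time: 12.7
position: [0.592, -0.2178, 0.0601]
orientation: [3.142, -0.0, 2.99]
ft_force: [-0.3, 0.6, -4.3]
grip_width: 0.454
gripper_force: 55.0
```

The underside is at about 31.5 mm, below the pin tip, and there is no contact force, so the hole is on the pin. Next, press down.

servo_tool --increments '[{"dx": 0, "dy": 0, "dz": 0.006, "wx": 0, "wy": 0, "wz": 0}, {"dx": 0, "dy": 0, "dz": 0.006, "wx": 0, "wy": 0, "wz": 0}, {"dx": 0, "dy": 0, "dz": 0.006, "wx": 0, "wy": 0, "wz": 0}, {"dx": 0, "dy": 0, "dz": 0.006, "wx": 0, "wy": 0, "wz": 0}, {"dx": 0, "dy": 0, "dz": 0, "wx": 0, "wy": 0, "wz": 0}, {"dx": 0, "dy": 0, "dz": 0, "wx": 0, "wy": 0, "wz": 0}]'

```text
time: 13.3
position: [0.5924, -0.218, 0.0517]
orientation: [3.141, 0.001, 2.99]
ft_force: [-3.0, 1.2, 8.1]
grip_width: 0.449
gripper_force: 55.0
```

servo_tool --increments '[{"dx": 0, "dy": 0, "dz": 0.004, "wx": 0, "wy": 0, "wz": 0}, {"dx": 0, "dy": 0, "dz": 0.004, "wx": 0, "wy": 0, "wz": 0}, {"dx": 0, "dy": 0, "dz": 0, "wx": 0, "wy": 0, "wz": 0}, {"dx": 0, "dy": 0, "dz": 0, "wx": 0, "wy": 0, "wz": 0}, {"dx": 0, "dy": 0, "dz": 0, "wx": 0, "wy": 0, "wz": 0}]'

```text
time: 13.8
position: [0.5925, -0.218, 0.0505]
orientation: [3.141, 0.001, 2.989]
ft_force: [-8.7, 4.0, 24.0]
grip_width: 0.454
gripper_force: 55.0
```

servo_tool --increments '[{"dx": 0.002, "dy": 0.001, "dz": 0, "wx": 0, "wy": 0, "wz": 0}, {"dx": 0, "dy": 0, "dz": 0, "wx": 0, "wy": 0, "wz": 0}, {"dx": 0, "dy": 0, "dz": 0, "wx": 0, "wy": 0, "wz": 0}, {"dx": 0, "dy": 0, "dz": 0, "wx": 0, "wy": 0, "wz": 0}]'

```text
time: 14.2
position: [0.5925, -0.218, 0.0505]
orientation: [3.141, 0.003, 2.989]
ft_force: [-6.6, 2.4, 20.5]
grip_width: 0.455
gripper_force: 55.0
```

```bash
python3 - <<'E'
from h import *
go([.5918,-.2177,.0506],2.990)
c=cams.read_camera("wrist");save(c,"w5.png");p=cloud(c);z=c["z_map"]
m(p,z,.5,.62,-.29,-.13,.033,.044,"plate top");m(p,z,.5,.62,-.29,-.13,.066,.08,"block top")
for b in range(2):
  k=(p[...,2]>.033)&(p[...,2]<.044)&(p[...,0]>.56)&(p[...,0]<.572)&((p[...,1]<-.24) if b else (p[...,1]>-.19)&(p[...,1]<-.17));print(k.sum(),np.median(p[k][:,2]))
E
```

```text
t 14.2 pos [ 0.5925 -0.218   0.0505] rpy [3.1415e+00 2.7000e-03 2.9894e+00] frac d [ 0.0017  0.0005 -0.0002] w [ 0.     0.005 -0.001] F [-6.6  2.4 20.5]
plate top 11427 ((584.5906982421875, -217.0186767578125), (100.6133041381836, 57.048126220703125), 81.41444396972656) [ 0.5737 -0.2152  0.038 ]
block top 6584 ((591.256103515625, -217.52354431152344), (60.48381805419922, 30.757137298583984), 81.70819091796875) [ 0.5887 -0.2174  0.0721]
826 0.03788458601920362
1010 0.03805534478665522
```

View pics/w5.png

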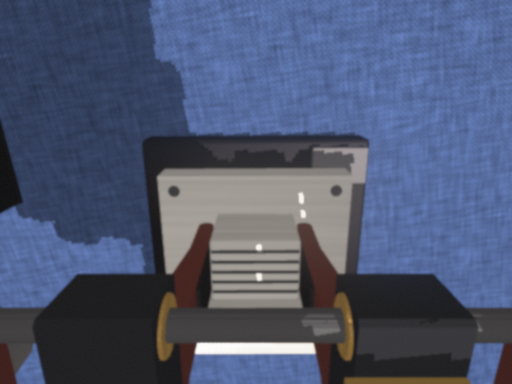

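The plate lies flat with its top at 38 mm, so its underside is at 22 mm and the bed is on its stop. It is still gripped at (255,240). I'll add a little push for margin and check that it holds.

servo_tool --increments '[{"dx": 0.001, "dy": 0, "dz": 0.002, "wx": 0, "wy": 0, "wz": 0}, {"dx": 0, "dy": 0, "dz": 0, "wx": 0, "wy": 0, "wz": 0}, {"dx": 0, "dy": 0, "dz": 0, "wx": 0, "wy": 0, "wz": 0}, {"dx": 0, "dy": 0, "dz": 0, "wx": 0, "wy": 0, "wz": 0}, {"dx": 0, "dy": 0, "dz": 0, "wx": 0, "wy": 0, "wz": 0}, {"dx": 0, "dy": 0, "dz": 0, "wx": 0, "wy": 0, "wz": 0}]'

```text
time: 14.85
position: [0.5925, -0.218, 0.0505]
orientation: [3.141, 0.004, 2.989]
ft_force: [-7.4, 2.9, 26.2]
grip_width: 0.45
gripper_force: 55.0
```

```bash
python3 -c "
from plant import workorder
print(workorder.sign_off())"
```

```text
the job is handed in; nothing more can be done
None
```

The job is handed in: the vise jaw was pulled open about 35 mm, and the plate is on the locating pin and pressed fully down (underside at 22 mm, about 30 N of push), still held in the gripper after 14.85 s.

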